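Tap the lock pin and two eyepieces home in order

ROBOT

A 6-joint arm with a two-finger parallel gripper is mounted at the origin on the work surface. World frame = base frame: x ahead of the robot, y to its left, z up, the work surface at z = 0. Lengths are in m, angles in rad, forces in N, time in s.
With the tool pointing down it reaches from about 0.25 to 0.725 m from the base axis. Payload 4 kg.
Tool frame: the origin (TCP) lies where the fingers leave the gripper's body, on its centre line; the fingertips stand 73 mm ahead of it and the grasp point (between the pads) lies 54 mm ahead of it (bot.tip_reach is the z of the fingertips in the tool frame, in m); z points along the fingers, x is the direction in which the jaws open and shut, and the axes are right-handed (so a half turn about z gives the same grasp; the last joint's range is limited). The gripper opens to 85 mm and grips with 20 to 120 N. Pads are 22 mm wide; open, the fingers measure 114 mm over their backs; the gripper's body (76 mm by 85 mm) begins 54 mm behind the grasp point. The pads swing forward as they close: fully open they stand 13 mm farther back than shut.
Start: joints at [1.104, 0.241, 0.005, 1.335, 0, 1.571], TCP at [0.225, 0.447, 0.304] pointing down, gripper open.
Joint ranges: [-2.72, 2.72], [-1.05, 1.87], [-1.09, 1.28], [-1.99, 2.15], [-1.42, 1.44], [-3.14, 3.14]. Speed limits (rad/s): [2.79, 2.79, 3.14, 3.14, 3.14, 3.14].

INTERFACE

Orientations are given as a unit quaternion [x, y, z, w].
In Python, from workcell import bot, vision, job_done gives the robot as it stands.
- The arm moves only by the tool drive_tool, never from a script. Its argument "steps" is one flat list of numbers, 7 for each row, row after row: the shift along the tool's x, y, z in m, then the turn, a rotation vector about the tool's x, y, z in degrees, then the closure, from -1 (fully open) to 1 (shut). A call has 1 to 8 rows; each row shifts and turns the commanded pose from where the row before left it, along the tool's axes as they then stand; what a row does not reach is not made up. A row lasts 1/12 s, in which the tool goes at most 41.7 mm and 7.16 degrees, less where a joint would pass 70% of its speed; a pose out of reach is approached as far as the arm can. A call is refused whole if a number of a shift passes 0.0417 or a number of a turn 7.16, either way. A call with a gripper value outside its range is refused whole. The fingers move at their own pace and stop on an object; the grip force is fixed at half the most. Time passes only in rows, so rows that do not move let the fingers close. It gives the time, the measured TCP pose, the force and the opening at its end, in the units of the state.
- bot.get_obs(): the state, without advancing time (a new reading comes with each control period).
- vision.camera(name): name is "scene" or "side" or "wrist"; returns (picture, depth): 384x512x3 uint8, red, green, blue; 384x512 float32, m along the optical axis (not along the pixel's ray), 0 where there is no reading.
- vision.camera_model(name): a dict with "mtx" (3x3 intrinsics, pixels), "rvec" (rotation vector, rad) and "tvec" (3), from world to camera coordinates, as OpenCV has them. Camera axes: x right, y down, z forward; pixel columns grow to the right and rows downward; lengths in m; the calibration is good to about 2 mm. A picture is of the moment at which its call begins: read the wrist's pose just before it. camera_model takes no time and is no camera call; for the wrist camera it gives the pose at the moment of the call.
- job_done(): hands the job in, once; it reports no verdict.
The state is a dict: "clock": time; "joint_pos": joint angles; "joint_vel": joint speeds; "tau": joint torques, N m; "eef_pos": TCP position; "tool_rot": TCP orientation; "ft_force": force on the tool from outside, world axes, zero at the start; "ft_torque": the same for the moment, N m; "grip_width": finger opening in m.
Only numpy, scipy, OpenCV 4.12 (cv2) and the standard library are available. Lean on these libraries where they do the work, as an engineer would, in place of code of your own. Each camera call takes 0.05 s, during which the arm holds its last target.

TASK

Get the bench ready for collimating by tapping three parts down with a fingertip, each lightly and fully home: first the round-headed lock pin on top of the dovetail slide's carriage, then the larger brass eyepiece in its sprung seat, and last the smaller brass eyepiece in the other seat. Bring each one home before you press the next, never pull any of them up, and do not shove the carriage along its slide. Leave everything else on the bench where it is, with nothing picked up.

Things in the scene. Friction and masses are not known exactly. Their poses are not given: they have to be found in the camera images.
- slide: steel dovetail slide fixed to the bench: dark base plate 90 mm (x) by 260 mm (y), 10 mm thick, with the steel dovetail along its y axis and 35 mm high end stops. Origin: centre of its underside, on the bench; z up. It carries the carriage and the lock pin.
- carriage_mid (a point): centre of the top face of the aluminium carriage (70 mm across the slide, 60 mm along it), 42 mm above the bench. The carriage slides along the slide's y axis when pushed sideways with about 4 N, so press the pin straight down.
- lock_top (a point): middle of the flat round steel head of the lock pin, 24 mm across and 6 mm thick, above the middle of the carriage. At the start it is 66 mm above the bench, and 58 mm when pushed home; the pin stands in a dark steel collar 34 mm across, top 52 mm above the bench. The collar is sprung: beyond about 4 N it yields downward about 1 mm per 1.6 N, 10 mm at most, and comes back up. This point moves down with the pin.
- lock_pin (a joint): how far the lock pin has been pushed down relative to its mounting, m: 0 as found (8 mm too high), 0.008 fully home. It takes about 3 N to slide and stays where it is left; at home the mounting below it gives softly under more force. Negative if pulled up.
- large_seat: sprung seat of the larger eyepiece: 86 x 86 mm dark steel foot, fixed to the bench, carrying an 80 x 80 mm aluminium block whose top is 30 mm above the bench, and the brass eyepiece standing in its middle. Origin: centre of the underside of the foot, on the bench; z up. The block rides on springs and yields downward about 1 mm per 1.6 N beyond the first 3 N or so, 10 mm at most, and comes back up.
- large_top (a point): middle of the flat top of the larger brass eyepiece (round cell 52 mm across at the seat, 46 mm across its flat top, with a small round lens flush in the middle). At the start it is 50 mm above the bench, and 42 mm when pushed home. This point moves down with it.
- large_cell (a joint): how far the larger eyepiece has been pushed down relative to its mounting, m: 0 as found (8 mm too high), 0.008 fully home. It takes about 3 N to slide and stays where it is left; at home the mounting below it gives softly under more force. Negative if pulled up.
- small_seat: sprung seat of the smaller eyepiece: 86 x 86 mm dark steel foot, fixed to the bench, carrying an 80 x 80 mm aluminium block whose top is 30 mm above the bench, and the brass eyepiece standing in its middle. Origin: centre of the underside of the foot, on the bench; z up. The block rides on springs and yields downward about 1 mm per 1.6 N beyond the first 3 N or so, 10 mm at most, and comes back up.
- small_top (a point): middle of the flat top of the smaller brass eyepiece (round cell 32 mm across at the seat, 28 mm across its flat top, with a small round lens flush in the middle). At the start it is 46 mm above the bench, and 38 mm when pushed home. This point moves down with it.
- small_cell (a joint): how far the smaller eyepiece has been pushed down relative to its mounting, m: 0 as found (8 mm too high), 0.008 fully home. It takes about 3 N to slide and stays where it is left; at home the mounting below it gives softly under more force. Negative if pulled up.
- focus_knob: loose white nylon focusing knob, stepped disc 36 mm across, 24 mm high; origin at the centre of its underside. To be left alone.
- retaining_ring: loose flat brass retaining ring, 38 mm across, 7 mm high; origin at the centre of its underside. To be left alone.
- armour_shell: loose dark green rubber armour shell, a flared tube 68 mm across its mouth, 75 mm high, standing upright; origin at the centre of its underside. To be left alone.
- collimator_tube: loose chrome-plated collimating tube, 180 mm long, 52 mm across, lying along its y axis on two dark feet, 66 mm high; origin under its middle, on the bench. To be left alone.
- screwdriver: loose screwdriver 160 mm long, lying along its x axis. To be left alone.
- lens_box: loose cardboard box 70 x 90 x 40 mm high; origin at the centre of its underside. To be left alone.

How it is judged:
On the way, in this order (a step that is already met when the one before it is completed fails the run):
1. the lock pin is pushed home (value of joint lock_pin above 0.006 m), for 0.1 s.
2. then the larger eyepiece is pushed home (value of joint large_cell above 0.006 m), for 0.1 s.
3. then the smaller eyepiece is pushed home (value of joint small_cell above 0.006 m), for 0.1 s.
At the end, for the whole second after the job is handed in: The lock pin and both eyepieces are down to within 2 mm of home, the carriage is within 12 mm of where it stood, and the six loose things are at rest within 20 mm of where they stood (value of joint each of lock_pin, large_cell, small_cell above 0.006 m and distance of carriage_mid from where it was at the start of the episode below 0.012 m and distance of each of focus_knob, retaining_ring, armour_shell, collimator_tube, screwdriver, lens_box from where it was at the start of the episode below 0.02 m and linear speed of each of focus_knob, retaining_ring, armour_shell, collimator_tube, screwdriver, lens_box below 0.02 m/s); the robot touches nothing.
It fails at once if a part is pressed down (over 2 mm) before the ones that come before it are home ((value of joint large_cell above 0.002 m and value of joint lock_pin below 0.006 m) or (value of joint small_cell above 0.002 m and value of joint any of large_cell, lock_pin below 0.006 m)).
It fails at once if the pin or an eyepiece is pulled up by more than 2 mm (value of joint any of lock_pin, large_cell, small_cell below -0.002 m).
It fails at once if a part or its mounting is pressed hard (over 22 N) instead of lightly (contact force between anything else and slide above 22 N or contact force between anything else and large_seat above 22 N or contact force between anything else and small_seat above 22 N).
It fails at once if the carriage is shoved more than 12 mm along its slide (distance of carriage_mid from where it was at the start of the episode above 0.012 m).
It fails at once if a loose thing is moved more than 20 mm or picked up (distance of any of focus_knob, retaining_ring, armour_shell, collimator_tube, screwdriver, lens_box from where it was at the start of the episode above 0.02 m).
It also fails if it takes over 42 s, if anything falls off the work surface, if the arm or the gripper's body presses on something with over 40 N, if the wrist force passes 120 N, or if a joint passes its speed limit or range.

## Working session

There is one attempt and no reset: what is moved stays moved. The work goes in short steps, Python scripts to look and compute and a tool call to move; the robot and the scene stay as the last step left them, time stands still between calls to the robot, and variables do not carry over. Pictures are saved under pics/ and viewed, and the job is handed in when it is done.

Besides the shell and the picture viewer there is one more tool, called as name(argument=value, ...) on one line, values as JSON. drive_tool: Moves the arm, as the interface text tells. Its arguments: {"type":"object","properties":{"steps":{"type":"array"}},"required":["steps"]}

```bash
mkdir -p pics; ls
python3 - <<'E'
from workcell import bot, vision
import cv2,numpy as np
o=bot.get_obs();print(o, bot.tip_reach)
for n in ["scene","side"]:
    p,d=vision.camera(n);np.savez(f"{n}0.npz",p=p,d=d);m=vision.camera_model(n)
    cv2.imwrite(f"pics/{n}0.png",p[:,:,::-1]);print(n,m)
E
```

```text
pics
{'clock': 0.0, 'joint_pos': array([1.10402249e+00, 2.41471595e-01, 3.68489047e-03, 1.33520730e+00,
       1.66928814e-05, 1.57081277e+00]), 'joint_vel': array([ 8.64938364e-04,  8.93099299e-05, -4.96936516e-05, -5.92612983e-05,
       -1.55249572e-03,  1.35484211e-03]), 'tau': array([ 3.07624987e-04, -3.72316825e+01,  2.52409315e+01,  1.69036427e-02,
        4.37023857e-07, -1.24078795e-06]), 'eef_pos': array([0.22477728, 0.44607142, 0.30296852]), 'tool_rot': array([ 8.51475349e-01,  5.24393481e-01, -9.40002403e-04,  5.69133069e-04]), 'ft_force': array([0.58405855, 0.453801  , 0.60950103]), 'ft_torque': array([-0.01814594, -0.05196672,  0.0421834 ]), 'grip_width': 0.08540965756424662} 0.0726
scene {'mtx': array([[435.97431972,   0.        , 261.8125808 ],
       [  0.        , 435.97431972, 196.77316002],
       [  0.        ,   0.        ,   1.        ]]), 'rvec': array([ 1.08764917,  2.38411291, -1.0570489 ]), 'tvec': array([ 0.41515742, -0.2512559 ,  1.29639854])}
side {'mtx': array([[360.21596412,   0.        , 255.43108222],
       [  0.        , 360.21596412, 187.86612037],
       [  0.        ,   0.        ,   1.        ]]), 'rvec': array([ 2.06317308, -0.78392532,  0.42894765]), 'tvec': array([-0.45167005,  0.25642794,  0.52753354])}
```

View pics/scene0.png

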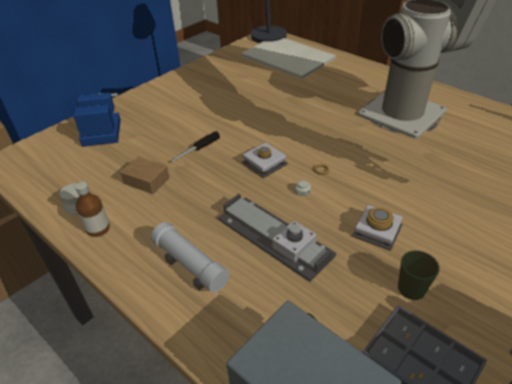

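View pics/side0.png

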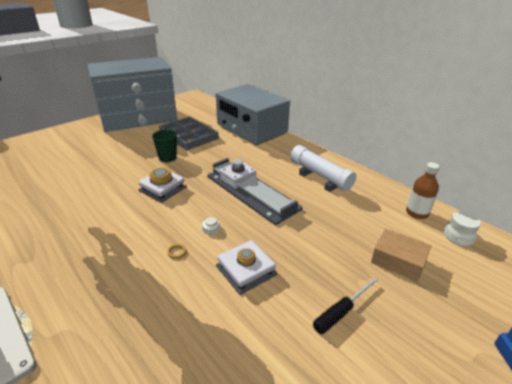

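The scene view shows the lock pin near (295,231), the larger eyepiece near (380,217) and the smaller near (264,154). In the side view they are near (238,168), (161,177) and (246,258). Next I'll enlarge these spots.

Run:
```python
import cv2,numpy as np
for n,pts in [("scene",[(295,231),(380,217),(264,154)]),("side",[(238,168),(161,177),(246,258)])]:
    p=np.load(f"{n}0.npz")["p"][:,:,::-1]
    ims=[]
    for (u,v) in pts:
        c=p[v-16:v+16,u-16:u+16]; ims.append(cv2.resize(c,(256,256),interpolation=cv2.INTER_CUBIC))
    cv2.imwrite(f"pics/crop_{n}.png",np.hstack(ims))
a=np.vstack([cv2.imread("pics/crop_scene.png"),cv2.imread("pics/crop_side.png")])
cv2.imwrite("pics/crops.png",a)
```

```text
(no output)
```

View pics/crops.png

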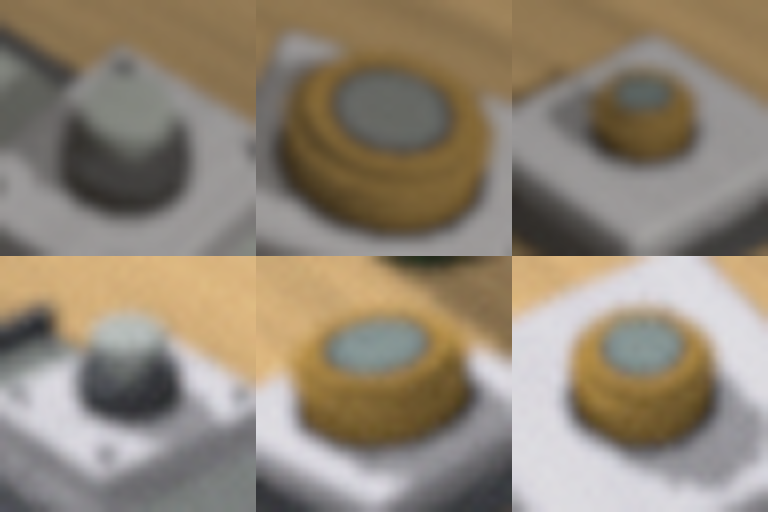

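```bash
cat > h.py <<'E'
import cv2,numpy as np
def ray(m,u,v):
    R=cv2.Rodrigues(m["rvec"])[0]; c=-R.T@m["tvec"]
    d=R.T@np.linalg.inv(m["mtx"])@[u,v,1]; return c,d
def atz(m,u,v,z):
    c,d=ray(m,u,v); return c+d*(z-c[2])/d[2]
def proj(m,X): return cv2.projectPoints(np.atleast_2d(np.array(X,float)),m["rvec"],m["tvec"],m["mtx"],None)[0][:,0]
E
python3 - <<'E'
from workcell import vision
from h import *
P={"lock":((294.6,227.5),(237.6,160.7),.066),"large":((380.7,214.3),(159.6,171.8),.05),"small":((264,149.2),(245.8,252.7),.046),
}
ms={n:vision.camera_model(n) for n in["scene","side"]}
dd={n:np.load(n+"0.npz")["d"] for n in ms}
for k,(a,b,z) in P.items():
    c1,d1=ray(ms["scene"],*a);c2,d2=ray(ms["side"],*b)
    s=np.linalg.lstsq(np.c_[d1,-d2],c2-c1,rcond=None)[0]
    x1=c1+d1*s[0];x2=c2+d2*s[1]
    print(k,atz(ms["scene"],*a,z).round(4),atz(ms["side"],*b,z).round(4),"tri",((x1+x2)/2).round(4),np.linalg.norm(x1-x2).round(4))
    for n,q in(("scene",a),("side",b)):
        c,d=ray(ms[n],*q);print("  depth",n,(c+d*dd[n][int(round(q[1])),int(round(q[0]))]).round(4))
# loose
for nm,q,z in [("knob",(303,186),.024),("ring",(321,169),.005),("shell",(418,265),.075),("tube",(190,257),.05),("box",(146,170),.04),("slide_end",(232,205),.03),("slide_end2",(324,262),.03),("sd",(208,139),.01)]:
    print(nm,atz(ms["scene"],*q,z).round(3))
E
```

```text
lock [0.6248 0.0865 0.066 ] [0.6248 0.0859 0.066 ] tri [0.6249 0.0863 0.0658] 0.0003
  depth scene [0.6258 0.0871 0.0672]
  depth side [0.6236 0.0844 0.0671]
large [0.4659 0.1913 0.05  ] [0.465  0.1894 0.05  ] tri [0.4655 0.1909 0.0492] 0.0006
  depth scene [0.467  0.1917 0.051 ]
  depth side [0.465  0.1892 0.0501]
small [ 0.4473 -0.1506  0.046 ] [ 0.4459 -0.1527  0.046 ] tri [ 0.4464 -0.1517  0.045 ] 0.0005
  depth scene [ 0.4481 -0.1499  0.0468]
  depth side [ 0.4456 -0.1531  0.0466]
knob [ 0.475 -0.005  0.024]
ring [ 0.376 -0.022  0.005]
shell [0.561 0.317 0.075]
tube [ 0.804 -0.027  0.05 ]
box [ 0.688 -0.319  0.04 ]
slide_end [ 0.634 -0.083  0.03 ]
slide_end2 [0.633 0.167 0.03 ]
sd [ 0.474 -0.332  0.01 ]
```

```bash
cat > d.py <<'E'
import sys,numpy as np
from workcell import bot
from scipy.spatial.transform import Rotation as R
o=bot.get_obs();t=np.array([float(a) for a in sys.argv[1:4]])  # tip target
r=R.from_quat(o["tool_rot"]);tip=o["eef_pos"]+r.as_matrix()@[0,0,bot.tip_reach]
print("clock",o["clock"],"tip",tip.round(4),"F",o["ft_force"].round(2),"w",round(o["grip_width"],4))
print("tool delta",(r.inv().apply(t-tip)).round(4),"zaxis",r.as_matrix()[:,2].round(4),"q",o["joint_pos"].round(3))
E
python3 d.py 0.6248 0.0862 0.13
```

```text
clock 0.1 tip [0.2248 0.446  0.2305] F [-0.43 -0.48 -0.11] w 0.0856
tool delta [-0.1411  0.5192  0.1007] zaxis [-9.0e-04 -1.7e-03 -1.0e+00] q [1.104 0.241 0.004 1.335 0.    1.571]
```

drive_tool(steps=[-0.0088,0.0324,0.003,0,0,0,1,-0.0088,0.0324,0.003,0,0,0,1,-0.0088,0.0324,0.003,0,0,0,1,-0.0088,0.0324,0.003,0,0,0,1,-0.0088,0.0324,0.003,0,0,0,1,-0.0088,0.0324,0.003,0,0,0,1,-0.0088,0.0324,0.003,0,0,0,1,-0.0088,0.0324,0.003,0,0,0,1])

```text
clock: 0.77
eef_pos: [0.4256, 0.2656, 0.2794]
tool_rot: [0.851, 0.524, -0.0, -0.0]
ft_force: [0.7, 1.2, -0.2]
grip_width: 0.0002
```

drive_tool(steps=[-0.0088,0.0324,0.007,0,0,0,1,-0.0088,0.0324,0.007,0,0,0,1,-0.0088,0.0324,0.007,0,0,0,1,-0.0088,0.0324,0.007,0,0,0,1,-0.0088,0.0324,0.007,0,0,0,1,-0.0088,0.0324,0.007,0,0,0,1,-0.0088,0.0324,0.007,0,0,0,1,0,0,0,0,0,0,1])

```text
clock: 1.43
eef_pos: [0.6025, 0.1054, 0.2279]
tool_rot: [0.853, 0.522, -0.001, 0.001]
ft_force: [-0.1, 0.1, -0.3]
grip_width: -0.0003
```

```bash
python3 d.py 0.6248 0.0862 0.1
```

```text
clock 1.4333 tip [0.6024 0.1052 0.1553] F [-0.05  0.06 -0.29] w -0.0003
tool delta [-0.0066  0.0286  0.0553] zaxis [-0.0013 -0.0025 -1.    ] q [ 0.174  0.502  0.189  1.259 -0.002  0.647]
```

drive_tool(steps=[-0.0033,0.0143,0.02,0,0,0,1,-0.0033,0.0143,0.02,0,0,0,1,0,0,0.012,0,0,0,1,0,0,0,0,0,0,1,0,0,0,0,0,0,1,0,0,0,0,0,0,1])

```text
clock: 1.93
eef_pos: [0.6221, 0.0916, 0.1796]
tool_rot: [0.851, 0.525, 0.0, 0.0]
ft_force: [-0.5, -0.8, 0.5]
grip_width: 0.0002
```

```bash
python3 d.py 0.6248 0.0862 0.07;python3 - <<'E'
from workcell import bot, vision
import cv2,numpy as np
m=[]
for n in ["side","wrist","scene"]:
    p,d=vision.camera(n);cv2.imwrite(f"pics/{n}1.png",p[:,:,::-1]); m.append(p)
def cr(p,u,v,r): return cv2.resize(p[v-r:v+r,u-r:u+r],(380,380),interpolation=3)
cv2.imwrite("pics/m1.png",np.hstack([cr(m[0],238,150,45),cr(m[2],294,215,45)])[:,:,::-1])
E
```

```text
clock 1.9333 tip [0.6222 0.0916 0.107 ] F [-0.46 -0.8   0.47] w 0.0002
tool delta [-0.0037  0.0048  0.037 ] zaxis [ 5.e-04  2.e-04 -1.e+00] q [0.146 0.567 0.168 1.171 0.    0.612]
```

View pics/m1.png

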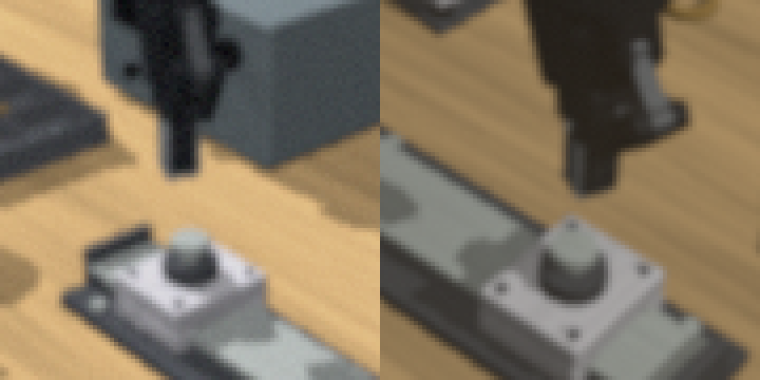

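View pics/wrist1.png

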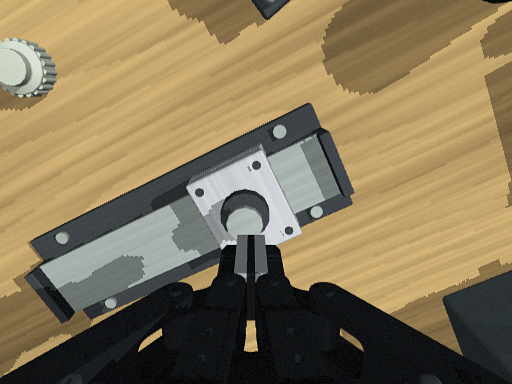

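The shut fingertips hang above the pin. In the wrist view the pin's head is near (243,222), with the tips at (252,240). Next I'll check the pin position with the wrist camera.

```bash
python3 - <<'E'
from workcell import vision
from h import *
m=vision.camera_model("wrist")
print(proj(m,[[.6248,.0862,.066]]), [proj(m,[.6248+.012*np.cos(t),.0862+.012*np.sin(t),.066]).round(0).tolist() for t in np.arange(4)*np.pi/2])
p=cv2.imread("pics/wrist1.png")
X=proj(m,[[.6248+.012*np.cos(t),.0862+.012*np.sin(t),.066] for t in np.linspace(0,6.28,60)])
c=cv2.resize(p[170:270,190:310],None,fx=6,fy=6,interpolation=3)
for u,v in X: cv2.circle(c,(int((u-190)*6+3),int((v-170)*6+3)),1,(0,0,255),-1)
cv2.imwrite("pics/w1c.png",c)
E
python3 d.py 0.6248 0.0862 0.07
```

```text
[[244.46068042 222.72839321]] [[[253.0, 238.0]], [[261.0, 215.0]], [[236.0, 207.0]], [[228.0, 230.0]]]
clock 2.0833 tip [0.6228 0.0918 0.1078] F [ 0.04 -0.12  0.22] w -0.0001
tool delta [-0.0041  0.0043  0.0378] zaxis [ 2.4e-03  4.0e-04 -1.0e+00] q [ 0.146  0.566  0.168  1.17  -0.     0.612]
```

View pics/w1c.png

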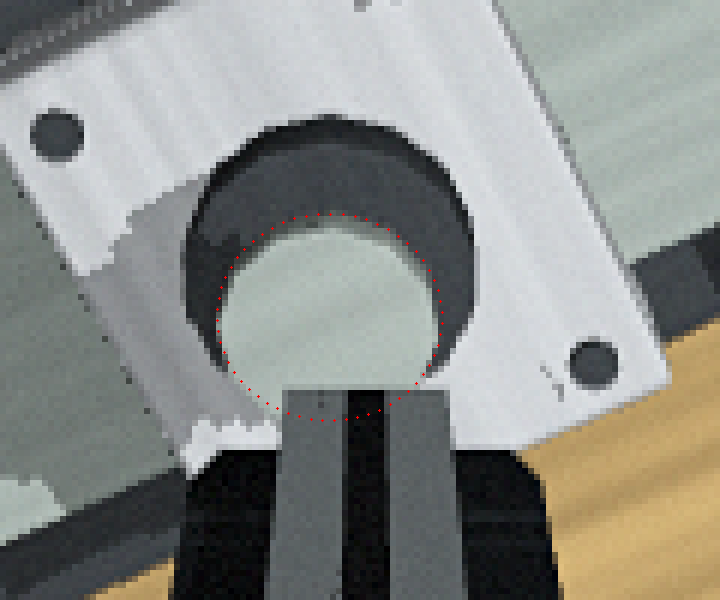

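drive_tool(steps=[-0.004,0.0045,0.01,0,0,0,1,0,0,0.01,0,0,0,1,0,0,0.01,0,0,0,1,0,0,0,0,0,0,1,0,0,0,0,0,0,1,0,0,0,0,0,0,1])

```text
clock: 2.58
eef_pos: [0.6242, 0.0856, 0.1485]
tool_rot: [0.851, 0.524, -0.0, -0.0]
ft_force: [0.3, -0.5, -0.1]
grip_width: 0.0
```

```bash
python3 d.py 0.6248 0.0862 0.07
```

```text
clock 2.5833 tip [0.6242 0.0855 0.0759] F [ 0.31 -0.49 -0.08] w 0.0
tool delta [0.0009 0.0003 0.0059] zaxis [-8.e-04 -1.e-04 -1.e+00] q [0.136 0.596 0.131 1.107 0.    0.603]
```

Well centred; now pressing slowly.

drive_tool(steps=[0,0,0.004,0,0,0,1,0,0,0.002,0,0,0,1,0,0,0.002,0,0,0,1,0,0,0.002,0,0,0,1,0,0,0.002,0,0,0,1,0,0,0,0,0,0,1])

```text
clock: 3.08
eef_pos: [0.6245, 0.0856, 0.1368]
tool_rot: [0.851, 0.524, 0.0, 0.0]
ft_force: [-0.2, 0.6, -0.6]
grip_width: 0.0
```

drive_tool(steps=[0,0,0.002,0,0,0,1,0,0,0.002,0,0,0,1,0,0,0,0,0,0,1])

```text
clock: 3.33
eef_pos: [0.6245, 0.0856, 0.1328]
tool_rot: [0.851, 0.524, 0.0, 0.0]
ft_force: [0.6, 0.4, 1.1]
grip_width: -0.0001
```

drive_tool(steps=[0,0,0.002,0,0,0,1,0,0,0,0,0,0,1,0,0,0,0,0,0,1])

```text
clock: 3.58
eef_pos: [0.6245, 0.0856, 0.1308]
tool_rot: [0.851, 0.524, 0.0, 0.0]
ft_force: [0.0, 0.2, 0.2]
grip_width: -0.0005
```

No force shows even though the computed tip height is 58 mm, so I'll look before going further.

Run:
```python
from workcell import bot, vision
import cv2,numpy as np
m=[]
for n in ["side","wrist","scene"]:
    p,d=vision.camera(n);cv2.imwrite(f"pics/{n}2.png",p[:,:,::-1]); m.append(p)
def cr(p,u,v,r): return cv2.resize(p[v-r:v+r,u-r:u+r],(380,380),interpolation=3)
cv2.imwrite("pics/m2.png",np.hstack([cr(m[0],238,155,30),cr(m[2],294,220,30)])[:,:,::-1])
print(bot.get_obs()["ft_force"])
```

```text
[0.35578127 0.7179735  1.39724432]
```

View pics/m2.png

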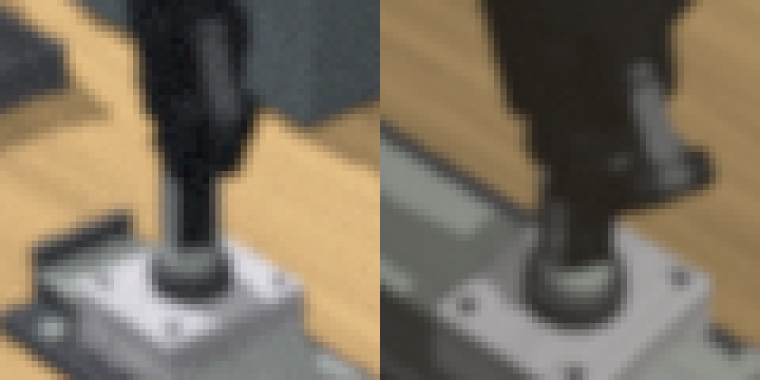

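The fingertip is on the head and the pin is nearly down; the friction load relaxes when the arm stops. I'll keep going until a steady spring force shows.

drive_tool(steps=[0,0,0.001,0,0,0,1,0,0,0.001,0,0,0,1,0,0,0,0,0,0,1])

```text
clock: 3.98
eef_pos: [0.6245, 0.0856, 0.1295]
tool_rot: [0.851, 0.524, 0.0, 0.0]
ft_force: [-1.6, 0.3, 6.2]
grip_width: 0.0002
```

drive_tool(steps=[0,0,0.001,0,0,0,1,0,0,0.001,0,0,0,1,0,0,0,0,0,0,1])

```text
clock: 4.23
eef_pos: [0.6246, 0.0856, 0.128]
tool_rot: [0.851, 0.524, 0.0, 0.0]
ft_force: [-2.3, 0.1, 7.9]
grip_width: -0.0001
```

A steady 7.9 N with the collar yielding means the pin is home. I'll lift straight up and check.

drive_tool(steps=[0,0,-0.002,0,0,0,1,0,0,-0.004,0,0,0,1,0,0,-0.01,0,0,0,1,0,0,-0.02,0,0,0,1,0,0,-0.02,0,0,0,1,0,0,-0.02,0,0,0,1])

```text
clock: 4.73
eef_pos: [0.624, 0.0855, 0.2035]
tool_rot: [0.851, 0.524, -0.001, -0.0]
ft_force: [0.3, -0.0, -0.9]
grip_width: -0.0002
```

```bash
cat > look.py <<'E'
import sys
from workcell import bot, vision
import cv2,numpy as np
from h import *
k=sys.argv[1];X=np.array([float(a) for a in sys.argv[2:5]]);r=float(sys.argv[5])
out=[]
for n in ["side","scene","wrist"]:
    m=vision.camera_model(n);p,d=vision.camera(n)
    u,v=proj(m,X)[0];h=40 if n=="wrist" else 22
    u0=int(np.clip(u,h,512-h))-h;v0=int(np.clip(v,h,384-h))-h;s=264/(2*h)
    c=cv2.resize(np.ascontiguousarray(p[v0:v0+2*h,u0:u0+2*h,::-1]),(264,264),interpolation=3)
    for t in np.linspace(0,6.28,25):
        a,b=proj(m,X+[r*np.cos(t),r*np.sin(t),0])[0]
        cv2.circle(c,(int((a-u0+.5)*s),int((b-v0+.5)*s)),1,(0,0,255),-1)
    out.append(c)
cv2.imwrite(f"pics/{k}.png",np.hstack(out))
E
python3 look.py k3 0.6248 0.0862 0.058 0.012; python3 d.py 0.4655 0.1905 0.12
```

```text
clock 4.8833 tip [0.6259 0.0857 0.1326] F [ 0.31  0.05 -0.44] w -0.0003
tool delta [ 0.0214 -0.1904  0.0119] zaxis [ 4.5e-03  6.0e-04 -1.0e+00] q [ 0.136  0.551  0.21   1.225 -0.     0.603]
```

View pics/k3.png

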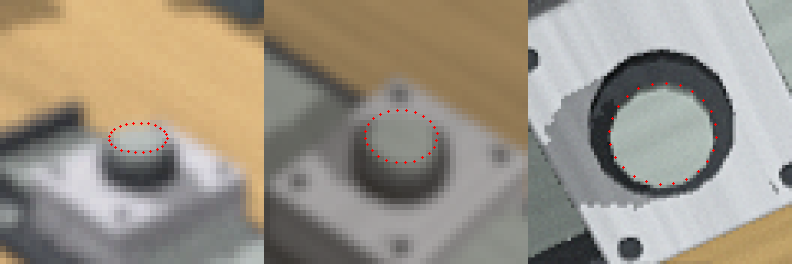

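In all three views the head's outline fits the 58 mm prediction, and the carriage hasn't moved. On to the larger eyepiece.

drive_tool(steps=[0.0036,-0.0318,0.001,0,0,0,1,0.0036,-0.0318,0.001,0,0,0,1,0.0036,-0.0318,0.001,0,0,0,1,0.0036,-0.0318,0.001,0,0,0,1,0.0036,-0.0318,0.001,0,0,0,1,0.0036,-0.0318,0.001,0,0,0,1,0,0,0,0,0,0,1,0,0,0,0,0,0,1])

```text
clock: 5.55
eef_pos: [0.4619, 0.1912, 0.196]
tool_rot: [0.851, 0.526, -0.001, -0.0]
ft_force: [0.4, 0.4, 0.3]
grip_width: -0.0002
```

```bash
python3 look.py k4 0.4655 0.1905 0.05 0.023; python3 d.py 0.4655 0.1905 0.06
```

```text
clock 5.7 tip [0.4645 0.1903 0.124 ] F [ 0.05 -0.09 -0.27] w -0.0002
tool delta [0.0006 0.0008 0.064 ] zaxis [ 2.e-04 -3.e-04 -1.e+00] q [ 0.389  0.318 -0.181  1.072 -0.     0.857]
```

View pics/k4.png

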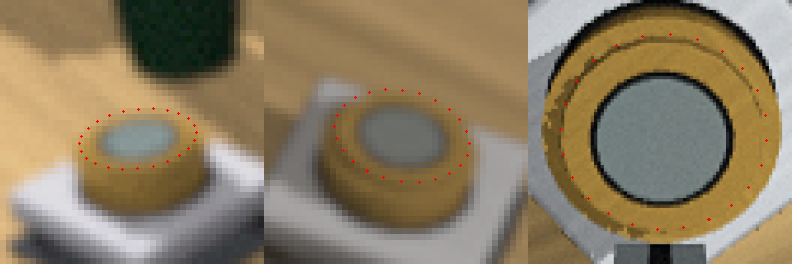

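The outlines fit and the tip is above the middle. Going down.

drive_tool(steps=[0.0005,0.0008,0.02,0,0,0,1,0,0,0.02,0,0,0,1,0,0,0.02,0,0,0,1,0,0,0.004,0,0,0,1,0,0,0,0,0,0,1,0,0,0,0,0,0,1])

```text
clock: 6.2
eef_pos: [0.4655, 0.1904, 0.1331]
tool_rot: [0.852, 0.524, 0.0, 0.0]
ft_force: [-0.2, 0.7, 0.3]
grip_width: -0.0001
```

```bash
python3 d.py 0.4655 0.1905 0.042
```

```text
clock 6.2 tip [0.4655 0.1904 0.0605] F [-0.18  0.74  0.3 ] w -0.0001
tool delta [ 0.0001 -0.0001  0.0185] zaxis [ 1.e-04 -0.e+00 -1.e+00] q [ 0.388  0.389 -0.264  0.917 -0.     0.856]
```

drive_tool(steps=[0,0,0.005,0,0,0,1,0,0,0.003,0,0,0,1,0,0,0.002,0,0,0,1,0,0,0.002,0,0,0,1,0,0,0.002,0,0,0,1,0,0,0.002,0,0,0,1,0,0,0.002,0,0,0,1,0,0,0,0,0,0,1])

```text
clock: 6.87
eef_pos: [0.4649, 0.1909, 0.1148]
tool_rot: [0.851, 0.524, 0.0, 0.0]
ft_force: [0.8, 0.4, 0.5]
grip_width: 0.0002
```

drive_tool(steps=[0,0,0.001,0,0,0,1,0,0,0.001,0,0,0,1,0,0,0,0,0,0,1])

```text
clock: 7.12
eef_pos: [0.4649, 0.1909, 0.1132]
tool_rot: [0.851, 0.524, 0.0, 0.0]
ft_force: [-0.3, -0.9, 4.8]
grip_width: 0.0003
```

drive_tool(steps=[0,0,0.001,0,0,0,1,0,0,0.001,0,0,0,1,0,0,0,0,0,0,1])

```text
clock: 7.37
eef_pos: [0.4649, 0.1909, 0.1115]
tool_rot: [0.851, 0.524, 0.0, 0.0]
ft_force: [-1.0, -0.8, 7.8]
grip_width: 0.0005
```

Steady 7.8 N at 3 mm below the nominal 42 mm: home. Lifting and checking.

drive_tool(steps=[0,0,-0.002,0,0,0,1,0,0,-0.004,0,0,0,1,0,0,-0.02,0,0,0,1,0,0,-0.03,0,0,0,1,0,0,-0.03,0,0,0,1,0,0,0,0,0,0,1])

```text
clock: 7.87
eef_pos: [0.4672, 0.1919, 0.2022]
tool_rot: [0.851, 0.524, 0.004, 0.001]
ft_force: [1.2, 0.7, 0.1]
grip_width: -0.0
```

```bash
python3 look.py k5 0.4655 0.1905 0.042 0.023; python3 d.py 0.4465 -0.1517 0.12
```

```text
clock 8.0167 tip [0.4643 0.1907 0.1239] F [-0.38 -0.89  0.03] w -0.0002
tool delta [-0.3137  0.1382  0.004 ] zaxis [-6.e-04 -1.e-04 -1.e+00] q [ 0.39   0.319 -0.18   1.072  0.     0.856]
```

View pics/k5.png

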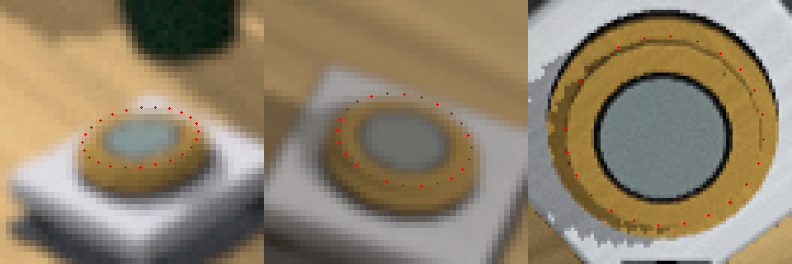

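The larger eyepiece is down and fits the 42 mm outline. On to the smaller one.

drive_tool(steps=[-0.0314,0.0138,0,0,0,0,1,-0.0314,0.0138,0,0,0,0,1,-0.0314,0.0138,0,0,0,0,1,-0.0314,0.0138,0,0,0,0,1,-0.0314,0.0138,0,0,0,0,1,-0.0314,0.0138,0,0,0,0,1,-0.0314,0.0138,0,0,0,0,1,-0.0314,0.0138,0,0,0,0,1])

```text
clock: 8.68
eef_pos: [0.4485, -0.0845, 0.1951]
tool_rot: [0.851, 0.524, -0.001, -0.001]
ft_force: [1.2, -0.3, 0.2]
grip_width: -0.0001
```

drive_tool(steps=[-0.0314,0.0138,0,0,0,0,1,-0.0314,0.0138,0,0,0,0,1,0,0,0,0,0,0,1,0,0,0,0,0,0,1])

```text
clock: 9.02
eef_pos: [0.4452, -0.153, 0.1951]
tool_rot: [0.853, 0.523, -0.001, -0.002]
ft_force: [-0.3, 1.0, 0.1]
grip_width: 0.0004
```

```bash
python3 look.py k6 0.4465 -0.1517 0.046 0.014; python3 d.py 0.4465 -0.1517 0.056
```

```text
clock 9.1667 tip [ 0.4457 -0.1506  0.1232] F [-0.85 -0.34 -1.3 ] w 0.0001
tool delta [-0.0006  0.0014  0.0672] zaxis [-0.0025  0.0012 -1.    ] q [-0.326  0.264 -0.26   1.05   0.     0.14 ]
```

View pics/k6.png

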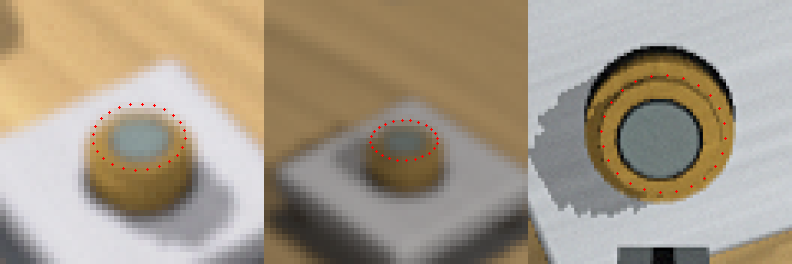

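drive_tool(steps=[-0.0006,0.0012,0.02,0,0,0,1,0,0,0.02,0,0,0,1,0,0,0.02,0,0,0,1,0,0,0.006,0,0,0,1,0,0,0,0,0,0,1,0,0,0,0,0,0,1,0,0,0,0,0,0,1])

```text
clock: 9.75
eef_pos: [0.4483, -0.1525, 0.1319]
tool_rot: [0.851, 0.525, 0.001, 0.001]
ft_force: [-0.3, 0.5, -0.1]
grip_width: -0.0003
```

```bash
python3 d.py 0.4465 -0.1517 0.038
```

```text
clock 9.75 tip [ 0.4484 -0.1525  0.0593] F [-0.25  0.48 -0.09] w -0.0003
tool delta [-0.0001 -0.0021  0.0213] zaxis [ 1.7e-03 -5.0e-04 -1.0e+00] q [-0.328  0.341 -0.345  0.884  0.     0.138]
```

drive_tool(steps=[0,-0.001,0.006,0,0,0,1,0,0,0.004,0,0,0,1,0,0,0.003,0,0,0,1,0,0,0.002,0,0,0,1,0,0,0.002,0,0,0,1,0,0,0.002,0,0,0,1,0,0,0.002,0,0,0,1,0,0,0,0,0,0,1])

```text
clock: 10.42
eef_pos: [0.4466, -0.1524, 0.1098]
tool_rot: [0.851, 0.524, 0.0, 0.0]
ft_force: [-0.7, 0.2, 3.9]
grip_width: 0.0002
```

drive_tool(steps=[0,0,0.001,0,0,0,1,0,0,0.001,0,0,0,1,0,0,0,0,0,0,1])

```text
clock: 10.67
eef_pos: [0.4466, -0.1524, 0.1082]
tool_rot: [0.851, 0.524, 0.0, 0.0]
ft_force: [-1.0, 1.1, 7.1]
grip_width: 0.0001
```

drive_tool(steps=[0,0,0.001,0,0,0,1,0,0,0.001,0,0,0,1,0,0,0,0,0,0,1])

```text
clock: 10.92
eef_pos: [0.4467, -0.1524, 0.1065]
tool_rot: [0.851, 0.524, 0.0, 0.0]
ft_force: [-2.5, 0.9, 10.1]
grip_width: 0.0005
```

Home (10 N, spring yielding). Lifting clear and checking everything.

drive_tool(steps=[0,0,-0.002,0,0,0,1,0,0,-0.004,0,0,0,1,0,0,-0.02,0,0,0,1,0,0,-0.03,0,0,0,1,0,0,-0.03,0,0,0,1,0,0,-0.03,0,0,0,1,0,0,0,0,0,0,1,0,0,0,0,0,0,1])

```text
clock: 11.58
eef_pos: [0.4475, -0.1528, 0.2235]
tool_rot: [0.852, 0.524, 0.001, 0.002]
ft_force: [-1.5, -0.3, -0.7]
grip_width: -0.0001
```

```bash
python3 look.py k7 0.4465 -0.1517 0.038 0.014;python3 look.py k8 0.6248 0.0862 0.058 0.012;python3 look.py k9 0.4655 0.1905 0.042 0.023
python3 - <<'E'
from workcell import vision
import cv2,numpy as np
a=[cv2.imread(f"pics/k{i}.png")[:,:528 if i>7 else 792] for i in (7,8,9)]
a=[np.pad(x,((0,0),(0,792-x.shape[1]),(0,0))) for x in a]
cv2.imwrite("pics/fin.png",cv2.resize(np.vstack(a),None,fx=.75,fy=.75))
p=vision.camera("scene")[0];q=np.load("scene0.npz")["p"]
cv2.imwrite("pics/cmp.png",np.hstack([cv2.resize(p,(400,300)),cv2.absdiff(cv2.resize(p,(400,300)),cv2.resize(q,(400,300)))])[:,:,::-1])
E
```

```text
(no output)
```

View pics/fin.png

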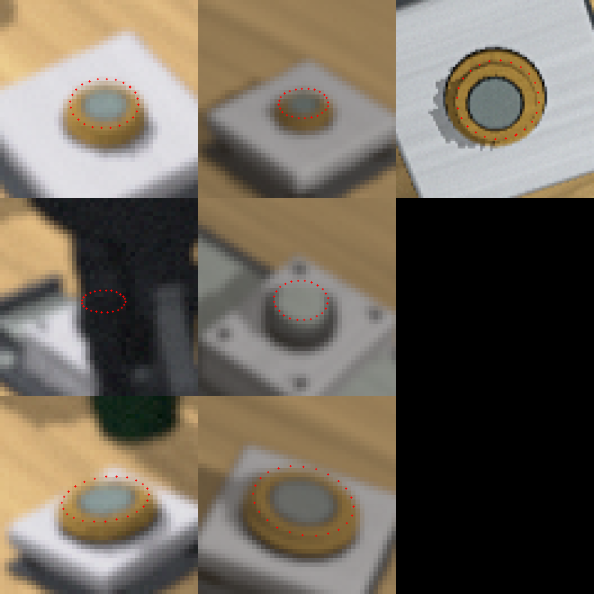

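View pics/cmp.png

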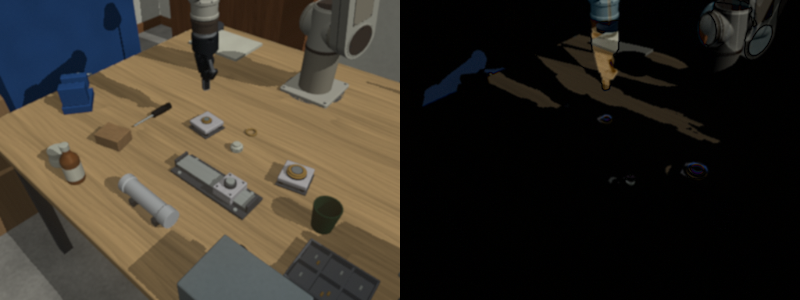

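All three parts fit their home outlines. Apart from the arm and shadows, the difference picture changes only at the three pressed parts.

```bash
python3 -c "
from workcell import job_done; print(job_done())"
```

```text
the job is handed in; nothing more can be done
None
```

I pressed the lock pin, then the larger eyepiece, then the smaller one straight down with the shut fingertips. Each went down until its sprung mounting pushed back steadily, at 7.9 N, 7.8 N and 10.1 N, all well under the 22 N limit. I lifted clear after each, and the job was handed in at about 12 s.

- **Parts home:** after lifting, each part matched its predicted home height (58, 42 and 38 mm) in the camera views to within about 1 mm. In the last check the arm hid the pin in the side view, but it matched there just after it was pressed.
- **Nothing else moved:** comparing the scene camera before and after, only the arm, its shadows and the three pressed parts changed. The carriage and the loose things stayed where they were.
- **One odd reading:** the force showed almost nothing while the parts were sliding and the arm paused. I therefore judged "home" by the steady spring force and the pictures; no check failed.

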